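Knock a stuck hub out of the inspection nest

ROBOT

A 7-joint arm with a two-finger parallel gripper is mounted at the origin on the work surface. World frame = base frame: x ahead of the robot, y to its left, z up, the work surface at z = 0. Lengths are in m, angles in rad, forces in N, time in s.
With the tool pointing down it reaches from about 0.35 to 0.9 m from the base axis. Payload 19.9 kg.
Tool frame: the origin (TCP) lies midway between the tips of the shut fingers; the grasp point (between the pads) lies ctrl.hold_point_z behind it (ctrl.hold_point_z is the distance from the TCP to the grasp point, in m); z points along the fingers, y is the line along which they close (so a half turn about z gives the same grasp; the last joint's range is limited). The gripper opens to 85 mm and grips with 20 to 120 N. Pads are 22 mm wide; open, the fingers measure 114 mm over their backs; the gripper's body (76 mm by 85 mm) begins 54 mm behind the grasp point. The pads swing forward as they close: fully open they stand 13 mm farther back than shut.
Start: joints at [-1.21, 0.417, -0.01, 1.614, 0.005, 1.111, -0.053], TCP at [0.244, 0.575, 0.231] pointing down, gripper open.
Joint ranges: [-2.81, 2.81], [-0.39, 2.02], [-1.27, 1.25], [0.06, 2.57], [-1.19, 4.33], [0.19, 2], [-2.82, 2.82]. Speed limits (rad/s): [1.89, 1.89, 2.39, 2.39, 3.01, 3.01, 3.01].

INTERFACE

Orientations are given as [roll, pitch, yaw] about the fixed x, y, z axes, in that order (R = Rz(yaw) Ry(pitch) Rx(roll)).
In Python, from plant import ctrl gives the robot as it stands.
- The arm moves only by the shell command python3 -m handwheel FILE [FORCE], which reads ROWS from the file FILE. ROWS is a JSON object with one list for each field, all of the same length, 1 to 20, a row being the entries at one place: jaw (the opening from 0.0 (shut) to 1.0 (fully open)), sx, sy, sz (the shift in shares of 60 cm (1.0 is 60 cm)), wx, wy, wz (a rotation vector in normalised numbers (1 is pi/2 rad)); each row is the pose to reach, as a shift and turn from the pose commanded when the command began, along the tool's axes at that moment; what a row does not reach only later rows make up. A row lasts 1/8 s, in which the tool goes at most 0.0625 m and 0.188 rad, less where a joint would pass 70% of its speed; a pose out of reach is approached as far as the arm can. The fingers move at their own pace and stop on an object; FORCE is the grip in N (left out, the last holds). Time passes only in rows, so rows that do not move let the fingers close. It prints the time, the measured TCP pose, the force, the opening and the grip force at its end. Input that does not fit is refused with a message, and nothing moves.
- ctrl.state(): the state, without advancing time (a new reading comes with each control period).
- ctrl.capture(name): name is "scene" or "top" or "wrist"; returns a dict with "color" (480x640x3 uint8, red, green, blue), "range_z" (480x640 float32, m along the optical axis (not along the pixel's ray), 0 where there is no reading), "mtx" (3x3 intrinsics, pixels), "R" (3x3) and "t" (3): a world point X has camera coordinates R X + t; the wrist camera has in their place "T_tool_cam" (4x4, takes a point from camera to tool coordinates, whose origin is the TCP and whose axes are the flange's). Camera axes: x right, y down, z forward; pixel columns grow to the right and rows downward; lengths in m; the calibration is good to about 2 mm. A picture is of the moment at which its call begins: read the wrist's pose just before it.
- ctrl.close_job(): hands the job in; it is judged then, once.
The state is a dict: "clock": time; "joint_positions": joint angles; "joint_velocities": joint speeds; "joint_efforts": joint torques, N m; "tcp_pos": TCP position; "ee_rot": TCP orientation; "wrist_force": force on the tool from outside, world axes, zero at the start; "ft_torque": the same for the moment, N m; "width": opening from 0.0 (shut) to 1.0 (fully open); "grasp_force": force on a finger pad.
Only numpy, scipy, OpenCV 4.12 (cv2) and the standard library are available. Lean on these libraries where they do the work, as an engineer would, in place of code of your own. Each camera call takes 0.05 s, during which the arm holds its last target. There are 200 camera calls.

TASK

The turned hub is stuck flush in the inspection nest. Push the knockout rod up steadily by its upright handle until you feel it come up against its stop, never forcing it there, so that the hub stands free; then lift the hub out and set it down gently, flat in the empty pocket of the parts tray, without disturbing the other hubs or the ring gauge.

Things in the scene. Friction and masses are not known exactly. Their poses are not given: they have to be found in the camera images.
- nest: Fixed nest: aluminium pedestal 76 x 76 mm, 156 mm high, on a base plate 120 x 100 x 12 mm. Origin at the centre of its underside, z up, handle on the -x side. In its top is a round pocket 46 mm wide, 24 mm deep, with a 16 mm hole in its floor. Four spring plungers in the pocket wall hold the hub with 5 to 11 N and snap in under it once it has risen about 13 mm.
- seat: The fixed 10 mm plate that is the pocket floor; origin at the centre of its underside, 122 mm above the nest's origin. That underside is the stop for the shoulder of the knockout rod, reached when the rod's end stands 16 mm above the pocket floor. The stop should not be pressed with more than 30 N, nor the hub with more than 40 N.
- handle: Handle of the knockout rod (14 mm thick), 0.19 kg together; slides straight up in the nest's front slot, 5 to 6 N friction, stays where left. Origin on the rod's axis, mid-height of its flat arm. The rod is clamped to it at a height that differs each time and is not seen: its end starts 1 to 30 mm below the pocket floor, so it rises 17 to 46 mm to the stop; its height does not tell how far.
- grip (a point): Grip point on the handle: on the axis of the upright black cylinder (24 mm thick, 56 mm long) at the end of its arm, 18 mm below the top, 70 mm from the pocket axis. 20 mm from the pedestal's face: close the fingers along the nest's y. Lifting takes about 7 N free, 15 to 21 N while the hub breaks away and slides out, 9 N once free, then rises steeply at the stop; more if fast.
- hub: Loose turned steel hub, 0.18 to 0.26 kg, 44 mm diameter, 24 mm high, small chamfers, dark centre spot on top. Origin at the centre of its underside, z up. Starts in the nest's pocket, flush with its top; pushed out fully it stands 16 mm proud on the rod, 8 mm of it still in the pocket, 1 mm clearance all round. The raised handle stands beside it: close the fingers along the nest's y.
- tray: Fixed grey plastic parts tray, 180 x 180 x 14 mm, with four round pockets 48 mm wide and 8 mm deep, 88 mm apart in a square (at x and y of -44 and +44 mm). Origin at the centre of its underside. Three pockets hold a hub; the one at (-44, -44) mm is empty. The tray may be turned any way round.
- empty (a point): Centre of the floor of the tray's empty pocket, 6 mm above the table.
- hub_a: Hub like the stuck one, standing in the tray; leave it alone. Origin at the centre of its underside.
- hub_b: Another hub standing in the tray; leave it alone. Origin at the centre of its underside.
- hub_c: Another hub standing in the tray; leave it alone. Origin at the centre of its underside.
- ring_gauge: Dark steel ring gauge, 64 mm outside, 36 mm inside, 22 mm high, standing on the table; leave it alone. Origin at the centre of its underside.
Things that resemble listed ones, but are neither listed nor needed, are in the scene too. What is shaped like the hub but pink is not meant. There is more than one size of the nest; the one meant has the size given above.

How it is judged:
By the outcome, as a careful person would: the job done as asked, in the order asked, and still so for the second after the job is handed in, with the robot touching nothing.
It also fails if it takes over 54 s, if anything falls off the work surface, if the arm or the gripper's body presses on something with over 40 N, if the wrist force passes 120 N, or if a joint passes its speed limit or range.

## Working session

There is one attempt and no reset: what is moved stays moved. The work goes in short steps, Python scripts to look and compute and a shell command to move; the robot and the scene stay as the last step left them, time stands still between calls to the robot, and variables do not carry over. Pictures are saved under pics/ and viewed, at most 10 in all, crops included, and the job is handed in when it is done.

```bash
ls; mkdir -p pics
cat > h.py <<'E'
import numpy as np, cv2
from plant import ctrl
def cap(n):
    s=ctrl.state(); c=ctrl.capture(n)
    if n=="wrist":
        from scipy.spatial.transform import Rotation as R
        T=np.eye(4); T[:3,:3]=R.from_euler('xyz',s['ee_rot']).as_matrix() if np.size(s['ee_rot'])==3 else (np.array(s['ee_rot']) if np.size(s['ee_rot'])==9 else R.from_quat(s['ee_rot']).as_matrix())
        T[:3,3]=s['tcp_pos']; T=T@c['T_tool_cam']; c['Rw'],c['tw']=T[:3,:3],T[:3,3]
    else: c['Rw']=c['R'].T; c['tw']=-c['R'].T@c['t']
    z=c['range_z']; K=c['mtx']; v,u=np.mgrid[:z.shape[0],:z.shape[1]]
    P=np.stack([(u-K[0,2])/K[0,0]*z,(v-K[1,2])/K[1,1]*z,z],-1)
    c['P']=P@c['Rw'].T+c['tw']; c['P'][z==0]=np.nan
    return c
def save(n,im): cv2.imwrite('pics/'+n+'.png',im[...,::-1])
E
python3 - <<'E'
from h import *
s=ctrl.state(); print(s, ctrl.hold_point_z)
a=cap('scene');b=cap('top'); save('scene',a['color']); save('top',b['color'])
np.savez('p0.npz',s=a['P'],t=b['P'],sc=a['color'],tc=b['color'])
print(b['tw'],b['Rw'],b['mtx'])
E
```

```text
pics
{'clock': 0.0, 'joint_positions': array([-1.21046448,  0.41800154, -0.01031463,  1.61419527,  0.00473222,
        1.11069689, -0.05301722]), 'joint_velocities': array([ 0.00150155, -0.00031347,  0.00058743, -0.00018365, -0.00125149,
       -0.00132866, -0.00075264]), 'joint_efforts': array([-2.84491098e-04, -8.64456081e+01,  6.78816866e-01, -4.34892619e+01,
        1.91625499e-02,  7.28939805e-03,  1.37246792e-05]), 'tcp_pos': array([0.244312  , 0.57487986, 0.23063416]), 'ee_rot': array([-3.14032016e+00,  1.18010605e-04,  2.73977696e+00]), 'wrist_force': array([ 0.1791518 , -0.31314762,  0.28089279]), 'ft_torque': array([-0.05752156, -0.00348996,  0.00171267]), 'grasp_force': 0.0, 'width': 0.9972450727519552} 0.0187
[ 0.26645407 -0.06691394  1.10192301] [[ 0.01222995 -0.9869805   0.16037434]
 [-0.9999167  -0.01140965  0.00603484]
 [-0.00412646 -0.16043479 -0.98703782]] [[478.10719921   0.         320.31007832]
 [  0.         478.10719921 237.73228241]
 [  0.           0.           1.        ]]
```

View pics/scene.png

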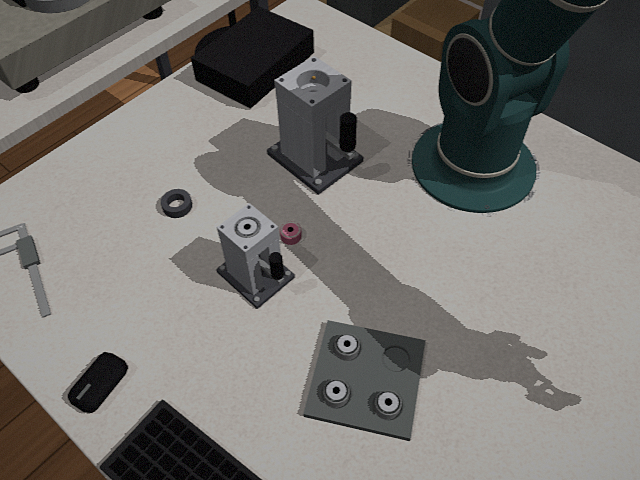

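View pics/top.png

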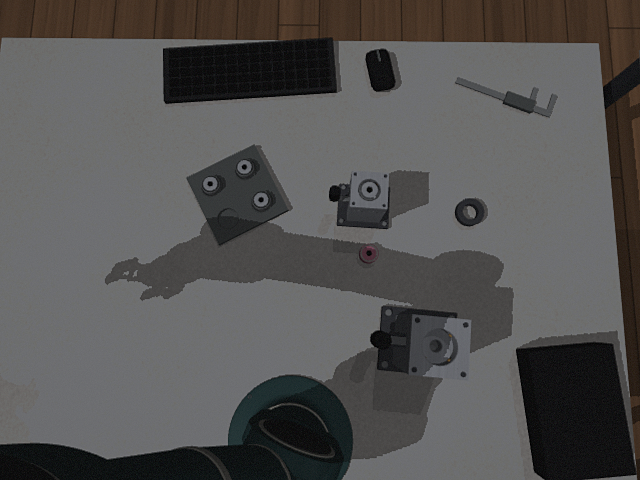

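The scene view shows a nest holding a hub at (248,228), with its handle at (277,265). A bigger, empty nest is at (313,85), and the pink hub is at (290,233). The tray is at (365,380), with its empty pocket at (397,357). In the top view these are at: nest (370,188), handle (336,193), big nest (437,345), pink hub (368,253), tray pocket (228,217), ring (469,211).

Candidates for the hub are nest (248,228), pink (290,233), and tray hubs (347,345), (335,392) and (388,403). Candidates for the nest are (248,228) and the big one (313,85). I choose the nest at (248,228) if its size fits.

Run:
```python
from h import *
d=np.load('p0.npz')
def rect(P,m):
    q=P[m][:,:2]; r=cv2.minAreaRect((q*1000).astype(np.float32)); return r, len(q)
for k,cands in (('t',{'small':(300,160,440,240),'big':(340,290,490,400),'tray':(170,130,310,260)}),('s',{'small':(200,190,310,310),'big':(260,50,370,200),'tray':(290,310,440,450)})):
  P=d[k]
  for n,(a,b,c,e) in cands.items():
    Q=P[b:e,a:c].reshape(-1,3); Q=Q[np.isfinite(Q).all(1)]
    z=Q[:,2]; 
    h=np.histogram(z,np.arange(0.004,0.3,.004)); print(k,n,[(round(h[1][i],3),int(h[0][i])) for i in np.argsort(-h[0])[:7]], z.max())
    if n!='tray':
      zt=np.percentile(z,99.5)
      m=z>zt-.006; print('  top rect',zt,rect(Q,m))
    else:
      m=(z>.010)&(z<.018); print('  tray',rect(Q,m), np.median(z[m]))
P=d['s'];C=d['sc']
im=cv2.resize(C[180:320,190:330],None,fx=4,fy=4,interpolation=cv2.INTER_CUBIC); save('crop',im)
```

```text
t small [(np.float64(0.156), 679), (np.float64(0.152), 536), (np.float64(0.012), 327), (np.float64(0.004), 301), (np.float64(0.008), 293), (np.float64(0.132), 138), (np.float64(0.128), 71)] 0.16249949811884157
  top rect 0.15913042071658376 (((521.320556640625, -159.5431365966797), (76.06001281738281, 76.57356262207031), 86.67454528808594), 1180)
t big [(np.float64(0.22), 1526), (np.float64(0.216), 1072), (np.float64(0.016), 715), (np.float64(0.184), 710), (np.float64(0.004), 446), (np.float64(0.012), 320), (np.float64(0.188), 284)] 0.22520599467964186
  top rect 0.2233244034152844 (((214.01449584960938, -279.0413513183594), (108.3530502319336, 107.29376983642578), 85.03060913085938), 2567)
t tray [(np.float64(0.012), 3000), (np.float64(0.016), 886), (np.float64(0.008), 822), (np.float64(0.004), 817), (np.float64(0.028), 388), (np.float64(0.032), 119), (np.float64(0.024), 86)] 0.036611439058925166
  tray (((547.5255737304688, 137.42822265625), (181.6158447265625, 180.49974060058594), 28.213130950927734), 4349) 0.014118995986869054
s small [(np.float64(0.156), 890), (np.float64(0.152)
[... 294 characters left out ...]
)
s big [(np.float64(0.22), 1061), (np.float64(0.016), 815), (np.float64(0.004), 625), (np.float64(0.216), 499), (np.float64(0.012), 375), (np.float64(0.076), 341), (np.float64(0.02), 330)] 0.22731436080262324
  top rect 0.22338743784712325 (((213.89175415039062, -277.7259826660156), (112.09494018554688, 111.59690856933594), 85.57981872558594), 1528)
s tray [(np.float64(0.012), 5694), (np.float64(0.016), 1923), (np.float64(0.004), 1062), (np.float64(0.008), 969), (np.float64(0.028), 724), (np.float64(0.032), 288), (np.float64(0.024), 118)] 0.03772244880244724
  tray (((546.541259765625, 138.5088653564453), (183.1314239501953, 180.225830078125), 28.073240280151367), 7966) 0.014564306390999981
```

View pics/crop.png

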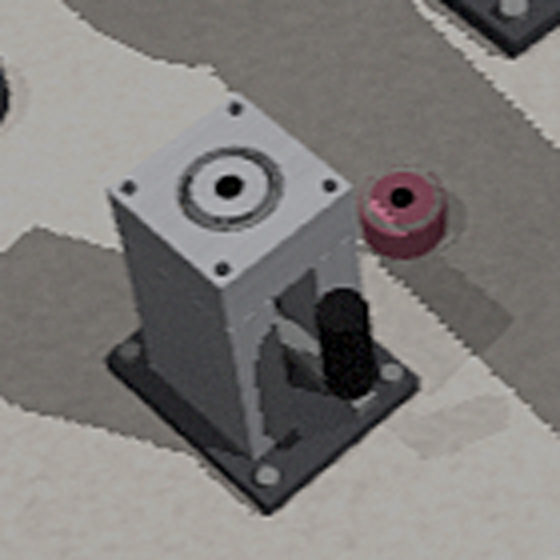

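The crop confirms the choice: a grey steel hub with a dark centre spot sits flush in the small nest, at crop (229,187). The nest measures 76 mm wide and 156 mm high, and its handle is at crop (345,340). The pink part beside it is separate. Next I locate the handle and the pocket.

Run:
```python
from h import *
d=np.load('p0.npz')
N=np.array([.5213,-.159]); a=np.radians(86.55); u=np.array([np.cos(a),np.sin(a)]); v=np.array([u[1],-u[0]])
print('nominal grip',N+.07*u)
for k in 'ts':
  P=d[k].reshape(-1,3); P=P[np.isfinite(P).all(1)]; r=P[:,:2]-N; A=r@u;B=r@v
  m=(A>.05)&(A<.095)&(abs(B)<.025)&(P[:,2]>.06); q=P[m]; zt=np.percentile(q[:,2],97); print(k,'handle top',zt,q[:,2].max())
  t=q[q[:,2]>zt-.006]; print(cv2.minEnclosingCircle((t[:,:2]*1000).astype(np.float32)), t[:,:2].mean(0),len(t))
  # hub groove / hub
  T=np.array([.547,.138])
  for i in range(4):
    th=np.radians(28.1+45+90*i); c=T+.0622*np.array([np.cos(th),np.sin(th)])
    m=np.hypot(*(P[:,:2]-c).T)<.02; print('  pocket',c,np.median(P[m][:,2]))
  m=(P[:,2]>.024)&(np.hypot(*(P[:,:2]-T).T)<.1)
  for i in range(4):
    th=np.radians(28.1+45+90*i); c=T+.0622*np.array([np.cos(th),np.sin(th)])
    mm=m&(np.hypot(*(P[:,:2]-c).T)<.035)
    if mm.sum()>20: print('  hub',(cv2.minEnclosingCircle((P[mm][:,:2]*1000).astype(np.float32))))
```

```text
nominal grip [ 0.52551242 -0.08912686]
t handle top 0.13616277617447167 0.1386096089541886
((524.9909057617188, -89.34217834472656), 11.660268783569336) [ 0.52494466 -0.08962511] 95
  pocket [0.56508168 0.1975138 ] 0.03015919458047267
  pocket [0.4874862  0.15608168] 0.0063007355092536965
  pocket [0.52891832 0.0784862 ] 0.03025726988206401
  pocket [0.6065138  0.11991832] 0.030101909757052736
  hub ((564.61376953125, 196.13829040527344), 22.547151565551758)
  hub ((528.65673828125, 77.52197265625), 22.893840789794922)
  hub ((607.0341186523438, 119.77631378173828), 22.407373428344727)
s handle top 0.13676188475096818 0.1390659397972155
((525.8924560546875, -87.82555389404297), 12.458026885986328) [ 0.52600016 -0.08751917] 126
  pocket [0.56508168 0.1975138 ] 0.03074124126338812
  pocket [0.4874862  0.15608168] 0.006724833016821474
  pocket [0.52891832 0.0784862 ] 0.03072816444432286
  pocket [0.6065138  0.11991832] 0.03054210782658351
  hub ((565.21044921875, 198.7610321044922), 22.616783142089844)
  hub ((529.1713256835938, 80.41877746582031), 22.78778648376465)
  hub ((607.0165405273438, 120.80986785888672), 22.407669067382812)
```

```bash
cat > g.py <<'E'
import sys
from h import *
from scipy.spatial.transform import Rotation as R
x,y,z,psi=map(float,sys.argv[1:5]); s=ctrl.state()
A=R.from_euler('xyz',s['ee_rot']); B=R.from_euler('xyz',[np.pi,0,psi])
print('d',A.inv().apply(np.array([x,y,z])-s['tcp_pos']).round(4),'rot',(A.inv()*B).as_rotvec().round(4))
print(s['clock'],s['tcp_pos'].round(4),s['ee_rot'].round(4),s['wrist_force'].round(1),round(s['width'],3),s['grasp_force'])
E
python3 g.py .5253 -.0888 .20 1.5106
```

```text
d [-0.5182 -0.501   0.0313] rot [-9.0000e-04  7.0000e-04  1.2292e+00]
0.1 [0.2443 0.575  0.2307] [-3.1405  0.      2.7398] [-0.4 -0.4 -0.1] 1.0 0.0
```

The manual's scale: shifts go in shares of 60 cm and turns go in shares of pi/2 rad. Converting my numbers, -0.5182 m / 0.6 = -0.8637, -0.501 m / 0.6 = -0.835, 1.2292 rad / 1.5708 = 0.7825.

```bash
echo '{"jaw": [1, 1, 1, 1, 1, 1, 1, 1, 1, 1, 1, 1, 1, 1], "sx": [-0.0717, -0.1433, -0.2167, -0.2883, -0.36, -0.4333, -0.505, -0.5767, -0.6483, -0.72, -0.7917, -0.8637, -0.8637, -0.8637], "sy": [-0.07, -0.1383, -0.2083, -0.2783, -0.3483, -0.4167, -0.4867, -0.5567, -0.6267, -0.6967, -0.7667, -0.835, -0.835, -0.835], "sz": [0, 0, 0, 0, 0.0167, 0.025, 0.0333, 0.0417, 0.05, 0.05, 0.0522, 0.0522, 0.0522, 0.0522], "wx": [0, 0, 0, 0, 0, 0, 0, 0, 0, 0, 0, -0.0006, -0.0006, -0.0006], "wy": [0, 0, 0, 0, 0, 0, 0, 0, 0, 0, 0, 0.0004, 0.0004, 0.0004], "wz": [0.0637, 0.1401, 0.2228, 0.2992, 0.382, 0.4584, 0.5348, 0.6112, 0.6875, 0.7639, 0.7825, 0.7825, 0.7825, 0.7825]}' > rows.txt && python3 -m handwheel rows.txt 60; python3 g.py .5253 -.0888 .20 1.5106
python3 - <<'E'
from h import *
c=cap('wrist'); save('w1',c['color']); np.savez('w1.npz',P=c['P'])
E
```

```text
clock: 1.85
tcp_pos: [0.5251, -0.0882, 0.1996]
ee_rot: [-3.141, -0.001, 1.511]
wrist_force: [-0.2, 0.7, 0.1]
width: 0.999
grasp_force: 0.0
d [-0.0006  0.0003 -0.0004] rot [-0.0006 -0.0011 -0.0001]
1.85 [ 0.5251 -0.0882  0.1996] [-3.1410e+00 -1.1000e-03  1.5105e+00] [-0.2  0.7  0.1] 0.999 0.0
```

View pics/w1.png

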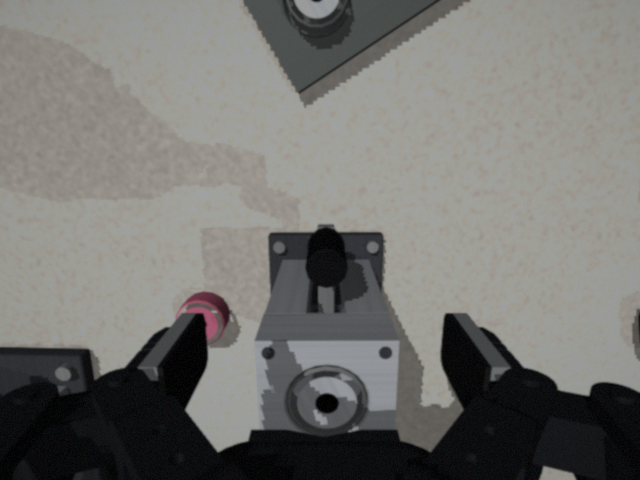

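The wrist view shows the handle top at (326,265) and the hub at (327,403), centred between the fingers at (200,340) and (450,340). I check this with the depth data.

Run:
```python
from h import *
P=np.load('w1.npz')['P']
q=P[225:300,300:352].reshape(-1,3); q=q[np.isfinite(q).all(1)]; q=q[(q[:,2]>.125)&(q[:,2]<.15)&(q[:,1]>-.11)]
print(cv2.minEnclosingCircle((q[:,:2]*1000).astype(np.float32)),q.mean(0),len(q))
q=P[330:440,230:430].reshape(-1,3); q=q[np.isfinite(q).all(1)]; t=q[(q[:,2]>.15)&(q[:,2]<.162)]
print(cv2.minAreaRect((t[:,:2]*1000).astype(np.float32)),np.median(t[:,2]))
```

```text
((525.3720092773438, -89.02120971679688), 12.130976676940918) [ 0.52525895 -0.08781773  0.13354487] 1428
((521.6224975585938, -151.63714599609375), (62.666690826416016, 76.51769256591797), 87.11354064941406) 0.1565060485943648
```

Converted, 0.1025 m / 0.6 = 0.1708, -0.0006 m / 0.6 = -0.001.

```bash
echo '{"jaw": [1, 1, 1, 1, 1, 0, 0, 0, 0, 0, 0], "sx": [-0.001, -0.001, -0.001, -0.001, -0.001, -0.001, -0.001, -0.001, -0.001, -0.001, -0.001], "sy": [0.0005, 0.0005, 0.0005, 0.0005, 0.0005, 0.0005, 0.0005, 0.0005, 0.0005, 0.0005, 0.0005], "sz": [0.05, 0.1, 0.1417, 0.1708, 0.1708, 0.1708, 0.1708, 0.1708, 0.1708, 0.1708, 0.1708], "wx": [0, 0, 0, 0, 0, 0, 0, 0, 0, 0, 0], "wy": [0, 0, 0, 0, 0, 0, 0, 0, 0, 0, 0], "wz": [0, 0, 0, 0, 0, 0, 0, 0, 0, 0, 0]}' > rows.txt && python3 -m handwheel rows.txt 70
```

```text
clock: 3.28
tcp_pos: [0.5263, -0.0891, 0.0978]
ee_rot: [3.14, -0.001, 1.511]
wrist_force: [4.8, 0.4, 3.4]
width: 0.265
grasp_force: 68.5
```

Converted, -0.0055 m / 0.6 = -0.0092, -0.004 m / 0.6 = -0.0067.

```bash
echo '{"jaw": [0, 0, 0, 0], "sx": [0, 0, 0, 0], "sy": [0, 0, 0, 0], "sz": [-0.0017, -0.0042, -0.0067, -0.0092], "wx": [0, 0, 0, 0], "wy": [0, 0, 0, 0], "wz": [0, 0, 0, 0]}' > rows.txt && python3 -m handwheel rows.txt; echo '{"jaw": [0, 0], "sx": [0, 0], "sy": [0, 0], "sz": [-0.0025, -0.005], "wx": [0, 0], "wy": [0, 0], "wz": [0, 0]}' > rows.txt && python3 -m handwheel rows.txt
```

```text
clock: 3.78
tcp_pos: [0.5261, -0.0891, 0.1028]
ee_rot: [3.14, -0.001, 1.511]
wrist_force: [9.0, -1.2, -7.8]
width: 0.265
grasp_force: 68.7
clock: 4.03
tcp_pos: [0.5262, -0.0891, 0.1058]
ee_rot: [3.14, -0.001, 1.511]
wrist_force: [8.5, -1.1, -8.0]
width: 0.263
grasp_force: 68.7
```

Converted, -0.003 m / 0.6 = -0.005, 0.001 m / 0.6 = 0.0017.

```bash
echo '{"jaw": [0, 0], "sx": [0, 0], "sy": [0.0008, 0.0017], "sz": [-0.0025, -0.005], "wx": [0, 0], "wy": [0, 0], "wz": [0, 0]}' > rows.txt && python3 -m handwheel rows.txt; echo '{"jaw": [0, 0], "sx": [0, 0], "sy": [0, 0], "sz": [-0.0025, -0.005], "wx": [0, 0], "wy": [0, 0], "wz": [0, 0]}' > rows.txt && python3 -m handwheel rows.txt
```

```text
clock: 4.28
tcp_pos: [0.5262, -0.0891, 0.1085]
ee_rot: [-3.141, -0.001, 1.511]
wrist_force: [2.0, -0.2, -8.3]
width: 0.26
grasp_force: 68.8
clock: 4.53
tcp_pos: [0.5263, -0.0891, 0.1118]
ee_rot: [-3.141, -0.001, 1.511]
wrist_force: [1.5, -0.1, -7.3]
width: 0.263
grasp_force: 68.8
```

Lateral force is relieved and it's still in free travel (14 mm).

Converted, -0.003 m / 0.6 = -0.005, -0.0015 m / 0.6 = -0.0025.

```bash
echo '{"jaw": [0, 0], "sx": [0, 0], "sy": [0, 0], "sz": [-0.0025, -0.005], "wx": [0, 0], "wy": [0, 0], "wz": [0, 0]}' > rows.txt && python3 -m handwheel rows.txt | grep -E "tcp|wrist"; echo '{"jaw": [0, 0], "sx": [0, 0], "sy": [0, 0], "sz": [-0.0025, -0.005], "wx": [0, 0], "wy": [0, 0], "wz": [0, 0]}' > rows.txt && python3 -m handwheel rows.txt| grep -E "tcp|wrist"
```

```text
tcp_pos: [0.5262, -0.0891, 0.1147]
wrist_force: [3.9, -1.2, -20.0]
tcp_pos: [0.5262, -0.0891, 0.1177]
wrist_force: [1.7, -0.3, -19.8]
```

Converted, -0.003 m / 0.6 = -0.005, -0.0015 m / 0.6 = -0.0025.

```bash
echo '{"jaw": [0, 0], "sx": [0, 0], "sy": [0, 0], "sz": [-0.0025, -0.005], "wx": [0, 0], "wy": [0, 0], "wz": [0, 0]}' > rows.txt && python3 -m handwheel rows.txt | grep -E "tcp|wrist"
```

```text
tcp_pos: [0.5263, -0.0891, 0.1209]
wrist_force: [-0.1, -0.1, -18.2]
```

Converted, -0.002 m / 0.6 = -0.0033, -0.001 m / 0.6 = -0.0017.

```bash
echo '{"jaw": [0, 0], "sx": [0, 0], "sy": [0, 0], "sz": [-0.0017, -0.0033], "wx": [0, 0], "wy": [0, 0], "wz": [0, 0]}' > rows.txt && python3 -m handwheel rows.txt | grep -E "tcp|wrist"; echo '{"jaw": [0, 0], "sx": [0, 0], "sy": [0, 0], "sz": [-0.0013, -0.0025], "wx": [0, 0], "wy": [0, 0], "wz": [0, 0]}' > rows.txt && python3 -m handwheel rows.txt | grep -E "tcp|wrist"
```

```text
tcp_pos: [0.5264, -0.0891, 0.1231]
wrist_force: [-5.3, 0.5, -10.3]
tcp_pos: [0.5264, -0.0891, 0.1248]
wrist_force: [-5.3, 0.9, -8.7]
```

Converted, -0.001 m / 0.6 = -0.0017, -0.0005 m / 0.6 = -0.0008.

```bash
echo '{"jaw": [0, 0], "sx": [0, 0], "sy": [0, 0], "sz": [-0.0008, -0.0017], "wx": [0, 0], "wy": [0, 0], "wz": [0, 0]}' > rows.txt && python3 -m handwheel rows.txt | grep -E "tcp|wrist"
```

```text
tcp_pos: [0.5264, -0.0891, 0.1258]
wrist_force: [-6.5, 1.3, -8.5]
```

Converted, -0.001 m / 0.6 = -0.0017, -0.0005 m / 0.6 = -0.0008.

```bash
echo '{"jaw": [0, 0], "sx": [0, 0], "sy": [-0.0007, -0.0012], "sz": [-0.0008, -0.0017], "wx": [0, 0], "wy": [0, 0], "wz": [0, 0]}' > rows.txt && python3 -m handwheel rows.txt | grep -E "tcp|wrist"
```

```text
tcp_pos: [0.5264, -0.0891, 0.1269]
wrist_force: [-0.9, 0.5, -8.9]
```

Converted, -0.0007 m / 0.6 = -0.0012, -0.0004 m / 0.6 = -0.0007.

```bash
echo '{"jaw": [0, 0], "sx": [0, 0], "sy": [0, 0], "sz": [-0.0007, -0.0012], "wx": [0, 0], "wy": [0, 0], "wz": [0, 0]}' > rows.txt && python3 -m handwheel rows.txt | grep -E "tcp|wrist"
```

```text
tcp_pos: [0.5263, -0.0891, 0.1274]
wrist_force: [-0.0, 1.0, -8.9]
```

Converted, -0.0007 m / 0.6 = -0.0012, -0.0004 m / 0.6 = -0.0007.

```bash
echo '{"jaw": [0, 0], "sx": [0, 0], "sy": [0, 0], "sz": [-0.0007, -0.0012], "wx": [0, 0], "wy": [0, 0], "wz": [0, 0]}' > rows.txt && python3 -m handwheel rows.txt | grep -E "tcp|wrist"
```

```text
tcp_pos: [0.5263, -0.0891, 0.128]
wrist_force: [1.7, 1.3, -8.9]
```

```bash
echo '{"jaw": [0, 0], "sx": [0, 0], "sy": [0, 0], "sz": [-0.0007, -0.0012], "wx": [0, 0], "wy": [0, 0], "wz": [0, 0]}' > rows.txt && python3 -m handwheel rows.txt | grep -E "tcp|wrist"
```

```text
tcp_pos: [0.5263, -0.0891, 0.1288]
wrist_force: [2.9, -0.0, -9.0]
```

Converted, -0.0007 m / 0.6 = -0.0012, -0.0004 m / 0.6 = -0.0007.

```bash
echo '{"jaw": [0, 0], "sx": [0, 0], "sy": [0, 0], "sz": [-0.0007, -0.0012], "wx": [0, 0], "wy": [0, 0], "wz": [0, 0]}' > rows.txt && python3 -m handwheel rows.txt | grep -E "tcp|wrist"
```

```text
tcp_pos: [0.5263, -0.0891, 0.1294]
wrist_force: [4.1, 0.8, -9.5]
```

Converted, -0.0007 m / 0.6 = -0.0012, -0.0004 m / 0.6 = -0.0007.

```bash
echo '{"jaw": [0, 0], "sx": [0, 0], "sy": [0.0003, 0.0007], "sz": [-0.0007, -0.0012], "wx": [0, 0], "wy": [0, 0], "wz": [0, 0]}' > rows.txt && python3 -m handwheel rows.txt | grep -E "tcp|wrist"
```

```text
tcp_pos: [0.5263, -0.0891, 0.13]
wrist_force: [1.9, 0.8, -8.0]
```

Converted, -0.0006 m / 0.6 = -0.001, -0.0003 m / 0.6 = -0.0005.

```bash
echo '{"jaw": [0, 0], "sx": [0, 0], "sy": [0, 0], "sz": [-0.0005, -0.001], "wx": [0, 0], "wy": [0, 0], "wz": [0, 0]}' > rows.txt && python3 -m handwheel rows.txt | grep -E "tcp|wrist"
```

```text
tcp_pos: [0.5262, -0.0891, 0.1304]
wrist_force: [4.1, -0.4, -18.9]
```

Converted, -0.0002 m / 0.6 = -0.0003.

```bash
echo '{"jaw": [0, 0], "sx": [0, 0], "sy": [0, 0], "sz": [-0.0003, -0.0003], "wx": [0, 0], "wy": [0, 0], "wz": [0, 0]}' > rows.txt && python3 -m handwheel rows.txt | grep -E "clock|tcp|wrist"
```

```text
clock: 8.02
tcp_pos: [0.5262, -0.0891, 0.1304]
wrist_force: [5.5, 0.1, -20.2]
```

At the stop: the rod no longer rises and the force has climbed from 8 to 20 N. I ease off, release and back up.

Converted, 0.0008 m / 0.6 = 0.0013, 0.0006 m / 0.6 = 0.001.

```bash
echo '{"jaw": [0, 0], "sx": [0, 0], "sy": [0, 0], "sz": [0.001, 0.0013], "wx": [0, 0], "wy": [0, 0], "wz": [0, 0]}' > rows.txt && python3 -m handwheel rows.txt 20; echo '{"jaw": [1, 1, 1, 1, 1, 1, 1, 1], "sx": [0, 0, 0, 0, 0, 0, 0, 0], "sy": [0, 0, 0, 0, 0, 0, 0, 0], "sz": [0, 0, 0, -0.0333, -0.1, -0.1917, -0.1917, -0.1917], "wx": [0, 0, 0, 0, 0, 0, 0, 0], "wy": [0, 0, 0, 0, 0, 0, 0, 0], "wz": [0, 0, 0, 0, 0, 0, 0, 0]}' > rows.txt && python3 -m handwheel rows.txt; python3 g.py .5217 -.159 .245 1.5106
python3 - <<'E'
from h import *
c=cap('top');w=cap('wrist'); np.savez('p1.npz',t=c['P'],w=w['P']); save('w2',w['color'])
for P in (c['P'],w['P']):
    P=P.reshape(-1,3);P=P[np.isfinite(P).all(1)]
    m=(np.hypot(P[:,0]-.5213,P[:,1]+.159)<.03)&(P[:,2]>.164)&(P[:,2]<.185); q=P[m]
    print(len(q),np.median(q[:,2]),cv2.minEnclosingCircle((q[:,:2]*1000).astype(np.float32)) if len(q) else '')
    m=(np.hypot(P[:,0]-.5253,P[:,1]+.089)<.02)&(P[:,2]>.14)&(P[:,2]<.19); print('handle top',np.percentile(P[m][:,2],[50,97]))
    N=np.array([.5213,-.159]); m=(abs(P[:,0]-N[0])<.06)&(abs(P[:,1]-N[1])<.06)&(abs(P[:,2]-.156)<.005); print(cv2.minAreaRect((P[m][:,:2]*1000).astype(np.float32)))
E
```

```text
clock: 8.28
tcp_pos: [0.5263, -0.0891, 0.1302]
ee_rot: [3.141, -0.001, 1.511]
wrist_force: [-1.8, 2.3, -3.7]
width: 0.26
grasp_force: 70.6
clock: 9.28
tcp_pos: [0.5262, -0.0891, 0.2448]
ee_rot: [3.141, -0.001, 1.511]
wrist_force: [-0.1, -0.5, -0.9]
width: 0.999
grasp_force: 0.0
d [-0.0701 -0.0003 -0.0003] rot [ 0.0004 -0.0012  0.0002]
9.275 [ 0.5262 -0.0891  0.2448] [ 3.1412e+00 -1.2000e-03  1.5108e+00] [-0.1 -0.5 -0.9] 0.999 0.0
237 0.17231122781306452 ((521.4695434570312, -159.45213317871094), 22.14922523498535)Traceback (most recent call last):
  File "<stdin>", line 7, in <module>
    return _quantile_unchecked(
        a, q, axis, out, overwrite_input, method, keepdims, weights)
    return _ureduce(a,
                    func=_quantile_ureduce_func,
    ...<5 lines>...
                    overwrite_input=overwrite_input,
                    method=method)
    r = func(a, **kwargs)
    result = _quantile(arr,
                       quantiles=q,
    ...<2 lines>...
                       out=out,
                       weights=wgt)
    slices_having_nans = np.isnan(arr[-1, ...])
                                  ~~~^^^^^^^^^
IndexError: index -1 is out of bounds for axis 0 with size 0
```

View pics/w2.png

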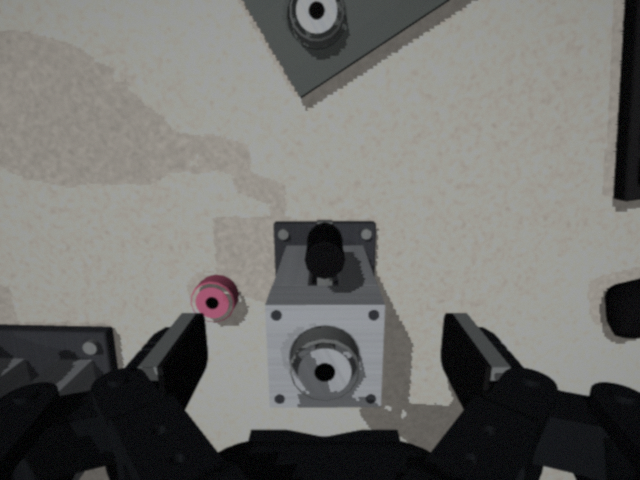

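The wrist view shows the hub standing proud at (325,370), with the raised handle at (325,250) beside it and the pink part at (214,300) untouched. The depth data puts the hub top at 0.172 m, which is 16 mm proud.

```bash
python3 - <<'E'
from h import *
P=np.load('p1.npz')['w']; 
q=P[315:410,280:370].reshape(-1,3); q=q[np.isfinite(q).all(1)]; t=q[(q[:,2]>.168)&(q[:,2]<.18)]
print(np.median(t[:,2]),cv2.minEnclosingCircle((t[:,:2]*1000).astype(np.float32)),len(t))
q=P[290:420,255:400].reshape(-1,3); q=q[np.isfinite(q).all(1)];t=q[abs(q[:,2]-.156)<.004]
print(cv2.minAreaRect((t[:,:2]*1000).astype(np.float32)))
E
python3 g.py .5216 -.1593 .21 1.5106
```

```text
0.1727664371606979 ((521.0980834960938, -159.019287109375), 22.298282623291016) 2536
((521.29150390625, -159.27694702148438), (77.80467224121094, 76.31804656982422), 86.69055938720703)
d [-0.0703 -0.      0.034 ] rot [-0.0013 -0.0008 -0.    ]
9.375 [ 0.5259 -0.0891  0.2441] [-3.1403e+00 -8.0000e-04  1.5106e+00] [ 0.7 -0.4  0.9] 1.004 0.0
```

Converted, 0.0885 m / 0.6 = 0.1475, -0.0701 m / 0.6 = -0.1168.

```bash
echo '{"jaw": [1, 1, 1, 1, 1, 1, 0.6, 0.6], "sx": [-0.0583, -0.1168, -0.1168, -0.1168, -0.1168, -0.1168, -0.1168, -0.1168], "sy": [-0.0005, -0.0008, -0.0008, -0.0008, -0.0008, -0.0008, -0.0008, -0.0008], "sz": [0, 0.0167, 0.075, 0.125, 0.1475, 0.1475, 0.1475, 0.1475], "wx": [0, 0, 0, 0, 0, 0, 0, 0], "wy": [0, 0, 0, 0, 0, 0, 0, 0], "wz": [0, 0, 0, 0, 0, 0, 0, 0]}' > rows.txt && python3 -m handwheel rows.txt 30; echo '{"jaw": [0, 0, 0, 0], "sx": [0, 0, 0, 0], "sy": [0, 0, 0, 0], "sz": [0, 0, 0, 0], "wx": [0, 0, 0, 0], "wy": [0, 0, 0, 0], "wz": [0, 0, 0, 0]}' > rows.txt && python3 -m handwheel rows.txt
```

```text
clock: 10.38
tcp_pos: [0.5221, -0.1591, 0.1573]
ee_rot: [3.14, -0.001, 1.511]
wrist_force: [-1.0, -0.2, -0.6]
width: 0.61
grasp_force: 0.0
clock: 10.88
tcp_pos: [0.5219, -0.1591, 0.1566]
ee_rot: [3.141, -0.001, 1.511]
wrist_force: [2.3, -0.7, 2.0]
width: 0.501
grasp_force: 30.8
```

Converted, -0.08 m / 0.6 = -0.1333, -0.05 m / 0.6 = -0.0833.

```bash
echo '{"jaw": [0, 0, 0, 0, 0, 0, 0, 0], "sx": [0, 0, 0, 0, 0, 0, 0, 0], "sy": [0, 0, 0, 0, 0, 0, 0, 0], "sz": [-0.005, -0.0117, -0.02, -0.0417, -0.0833, -0.1333, -0.1333, -0.1333], "wx": [0, 0, 0, 0, 0, 0, 0, 0], "wy": [0, 0, 0, 0, 0, 0, 0, 0], "wz": [0, 0, 0, 0, 0, 0, 0, 0]}' > rows.txt && python3 -m handwheel rows.txt 40; python3 g.py .4875 .1561 .235 2.06
```

```text
clock: 11.88
tcp_pos: [0.5214, -0.159, 0.2363]
ee_rot: [3.141, -0.001, 1.511]
wrist_force: [0.7, 0.3, -2.0]
width: 0.491
grasp_force: 41.4
d [ 0.3125 -0.0528  0.0017] rot [ 5.000e-04 -1.100e-03 -5.493e-01]
11.875 [ 0.5214 -0.159   0.2363] [ 3.1414e+00 -1.2000e-03  1.5107e+00] [ 0.7  0.3 -2. ] 0.491 41.36607217602432
```

Run:
```python
from h import *
w=cap('wrist'); save('w3',w['color'])
P=w['P'].reshape(-1,3)
s=ctrl.state(); print(s['tcp_pos'])
c=cap('scene'); P=c['P'].reshape(-1,3);P=P[np.isfinite(P).all(1)]
m=(np.hypot(P[:,0]-.5219,P[:,1]+.159)<.024)&(P[:,2]>.19)&(P[:,2]<.29); q=P[m]; print(len(q),np.histogram(q[:,2],12) if len(q) else '')
save('s3',cv2.resize(c['color'][120:280,180:340],None,fx=3,fy=3))
```

```text
[ 0.52128447 -0.15899863  0.23592691]
527 (array([ 32,  42,  46,  51, 221,  75,  11,  13,  14,  14,   3,   5]), array([0.22666932, 0.23177129, 0.23687326, 0.24197523, 0.24707721,
       0.25217918, 0.25728115, 0.26238312, 0.26748509, 0.27258707,
       0.27768904, 0.28279101, 0.28789298]))
```

View pics/s3.png

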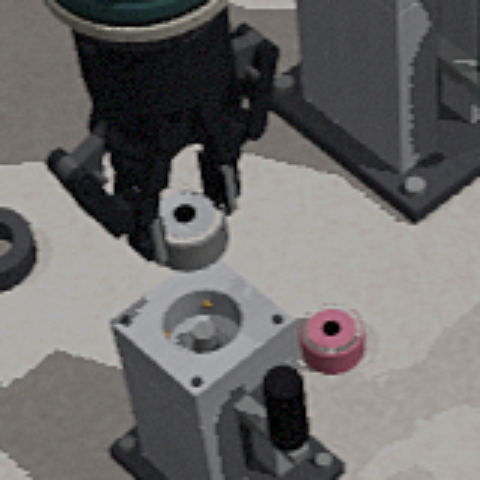

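The crop shows the hub level in the fingers at (190,225), clear of the nest. The rod end is visible in the empty pocket at (205,330). I go partway to the tray and measure the pocket from there.

Converted, 0.2276 m / 0.6 = 0.3793, 0.06 m / 0.6 = 0.1, 0.235 rad / 1.5708 = 0.1496.

```bash
echo '{"jaw": [0, 0, 0, 0, 0, 0, 0, 0, 0], "sx": [0.0333, 0.1, 0.1667, 0.2333, 0.3, 0.35, 0.3793, 0.3793, 0.3793], "sy": [-0.005, -0.0133, -0.0217, -0.0317, -0.04, -0.0467, -0.0502, -0.0502, -0.0502], "sz": [0, 0, 0, 0, 0, 0, 0, 0, 0], "wx": [0, 0, 0, 0, 0, 0, 0, 0, 0], "wy": [0, 0, 0, 0, 0, 0, 0, 0, 0], "wz": [0.0127, 0.0382, 0.0637, 0.0891, 0.121, 0.1496, 0.1496, 0.1496, 0.1496]}' > rows.txt && python3 -m handwheel rows.txt
python3 - <<'E'
from h import *
w=cap('wrist'); save('w4',w['color']); P=w['P'].reshape(-1,3); P=P[np.isfinite(P).all(1)]
for n,c in (('a',(.565,.1975)),('b',(.529,.0785)),('c',(.6065,.12))):
    m=(np.hypot(P[:,0]-c[0],P[:,1]-c[1])<.035)&(P[:,2]>.025)&(P[:,2]<.04); q=P[m]
    if len(q)>100: print(n,cv2.minEnclosingCircle((q[:,:2]*1000).astype(np.float32)),len(q))
m=(np.hypot(P[:,0]-.4875,P[:,1]-.156)<.03)&(abs(P[:,2]-.006)<.003); q=P[m]; print('pocket',len(q),np.median(q[:,2]),q.min(0),q.max(0),cv2.minEnclosingCircle((q[:,:2]*1000).astype(np.float32)))
m=(np.hypot(P[:,0]-.547,P[:,1]-.138)<.15)&(P[:,2]>.0115)&(P[:,2]<.017);print(cv2.minAreaRect((P[m][:,:2]*1000).astype(np.float32)))
E
python3 g.py .4875 .1561 .235 1.276
```

```text
clock: 13.1
tcp_pos: [0.5054, 0.0686, 0.2365]
ee_rot: [3.142, -0.001, 1.275]
wrist_force: [-0.0, 0.4, -1.2]
width: 0.488
grasp_force: 41.3
a ((565.0681762695312, 197.52728271484375), 22.12762451171875) 1817
b ((528.7091674804688, 78.594482421875), 21.993188858032227) 1331
c ((606.533447265625, 119.85647583007812), 22.268259048461914) 1570
pocket 2313 0.006725318033308447 [0.4633054  0.13224592 0.00414652] [0.51102737 0.18016837 0.00896287] ((487.2430725097656, 156.23487854003906), 24.0161190032959)
((547.0472412109375, 138.05026245117188), (180.8335418701172, 180.50314331054688), 28.026260375976562)
d [ 0.0785 -0.0427  0.0017] rot [ 0.0001 -0.0007 -0.0016]
13.15 [0.5054 0.0686 0.2366] [ 3.1415e+00 -7.0000e-04  1.2744e+00] [-0.  -0.5 -1.2] 0.486 41.32749149110168
```

View pics/w4.png

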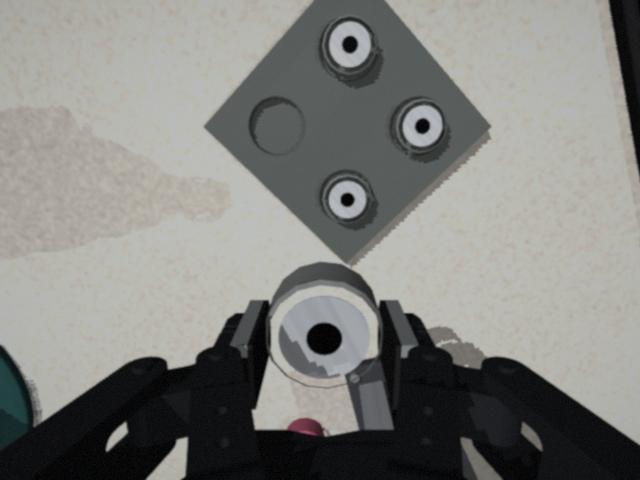

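The wrist view shows the hub held level at (323,337) and the empty pocket at (277,126). The tray hubs are at (350,45), (422,126) and (347,200), unmoved. Now I measure the held hub's offset and tilt.

```bash
python3 - <<'E'
from h import *
w=cap('wrist'); s=ctrl.state(); P=w['P'][290:390,272:380].reshape(-1,3); P=P[np.isfinite(P).all(1)]
q=P[(P[:,2]>.245)&(P[:,2]<.26)]; print(len(q),np.median(q[:,2]),cv2.minEnclosingCircle((q[:,:2]*1000).astype(np.float32)),s['tcp_pos'])
m=abs(q[:,2]-np.median(q[:,2]))<.004; q=q[m]; c=q.mean(0); A=np.c_[q[:,:2]-c[:2],np.ones(len(q))]; print(np.linalg.lstsq(A,q[:,2],rcond=None)[0])
E
python3 g.py .4873 .1562 .235 1.276
```

```text
6693 0.251954681495005 ((505.28106689453125, 68.34374237060547), 22.761384963989258) [0.50538491 0.06858893 0.2366188 ]
[-0.00702934 -0.00464992  0.25189571]
d [ 0.0785 -0.0429  0.0017] rot [ 0.0001 -0.0007 -0.0018]
13.2 [0.5054 0.0686 0.2366] [ 3.1415e+00 -7.0000e-04  1.2742e+00] [-0.6 -0.3 -1.1] 0.49 41.32723814807832
```

Converted, 0.2 m / 0.6 = 0.3333, 0.19 m / 0.6 = 0.3167.

```bash
echo '{"jaw": [0, 0, 0, 0, 0, 0, 0, 0, 0, 0], "sx": [0.0333, 0.0833, 0.1308, 0.1308, 0.1308, 0.1308, 0.1308, 0.1308, 0.1308, 0.1308], "sy": [-0.0183, -0.045, -0.0715, -0.0715, -0.0715, -0.0715, -0.0715, -0.0715, -0.0715, -0.0715], "sz": [0, 0, 0.0167, 0.0833, 0.1667, 0.25, 0.3167, 0.3333, 0.3333, 0.3333], "wx": [0, 0, 0, 0, 0, 0, 0, 0, 0, 0], "wy": [0, 0, 0, 0, 0, 0, 0, 0, 0, 0], "wz": [0, 0, 0, 0, 0, 0, 0, 0, 0, 0]}' > rows.txt && python3 -m handwheel rows.txt; python3 g.py .4873 .1562 .0147 1.276
```

```text
clock: 14.45
tcp_pos: [0.4881, 0.1578, 0.0382]
ee_rot: [3.14, -0.003, 1.275]
wrist_force: [0.1, 0.6, -1.7]
width: 0.487
grasp_force: 41.5
d [-0.0018 -0.0004  0.0235] rot [ 0.0017 -0.0025 -0.0006]
14.45 [0.4881 0.1578 0.0382] [ 3.1399e+00 -2.5000e-03  1.2754e+00] [ 0.1  0.6 -1.7] 0.487 41.46334368735552
```

```bash
echo '{"jaw": [0, 0], "sx": [0, 0], "sy": [0, 0], "sz": [0, 0], "wx": [0, 0], "wy": [0, 0], "wz": [0, 0]}' > rows.txt && python3 -m handwheel rows.txt | head -1; python3 g.py .4873 .1562 .0147 1.276
```

```text
clock: 14.7
d [-0.0017  0.0003  0.0227] rot [ 0.0008 -0.0018 -0.0002]
14.7 [0.4875 0.1579 0.0374] [ 3.1408e+00 -1.8000e-03  1.2758e+00] [-0.   0.4 -0.6] 0.491 41.46313556469977
```

Converted, 0.0185 m / 0.6 = 0.0308, 0.0165 m / 0.6 = 0.0275, -0.0015 rad / 1.5708 = -0.001.

```bash
echo '{"jaw": [0, 0, 0, 0, 0, 0, 0], "sx": [-0.002, -0.0027, -0.0027, -0.0027, -0.0027, -0.0027, -0.0027], "sy": [0, 0, 0, 0, 0, 0, 0], "sz": [0.005, 0.0117, 0.0183, 0.0233, 0.0275, 0.0308, 0.0308], "wx": [0, 0, 0, 0, 0, 0, 0], "wy": [-0.0008, -0.001, -0.001, -0.001, -0.001, -0.001, -0.001], "wz": [0, 0, 0, 0, 0, 0, 0]}' > rows.txt && python3 -m handwheel rows.txt; python3 g.py .4873 .1562 .0147 1.276
```

```text
clock: 15.58
tcp_pos: [0.4866, 0.1561, 0.0181]
ee_rot: [-3.141, 0.001, 1.276]
wrist_force: [-0.5, 0.2, -1.1]
width: 0.493
grasp_force: 41.5
d [0.0003 0.0006 0.0034] rot [-0.0001  0.0006 -0.0004]
15.575 [0.4866 0.1561 0.0181] [-3.1415e+00  6.0000e-04  1.2756e+00] [-0.5  0.2 -1.1] 0.493 41.464442163705826
```

Converted, 0.0024 m / 0.6 = 0.004, 0.0018 m / 0.6 = 0.003.

```bash
for i in 1; do echo '{"jaw": [0, 0, 0, 0], "sx": [0, 0, 0, 0], "sy": [0.0007, 0.0007, 0.0007, 0.0007], "sz": [0.001, 0.002, 0.003, 0.004], "wx": [0, 0, 0, 0], "wy": [0, 0, 0, 0], "wz": [0, 0, 0, 0]}' > rows.txt && python3 -m handwheel rows.txt; done
```

```text
clock: 16.08
tcp_pos: [0.4871, 0.156, 0.0158]
ee_rot: [3.141, 0.001, 1.276]
wrist_force: [0.6, 1.0, -1.3]
width: 0.491
grasp_force: 41.5
```

Converted, 0.0008 m / 0.6 = 0.0013, 0.0004 m / 0.6 = 0.0007.

```bash
echo '{"jaw": [0, 0], "sx": [0, 0], "sy": [0, 0], "sz": [0.0007, 0.0013], "wx": [0, 0], "wy": [0, 0], "wz": [0, 0]}' > rows.txt && python3 -m handwheel rows.txt
```

```text
clock: 16.32
tcp_pos: [0.4871, 0.1559, 0.0155]
ee_rot: [-3.142, 0.0, 1.275]
wrist_force: [-6.9, -1.4, 20.4]
width: 0.492
grasp_force: 43.4
```

Converted, -0.0006 m / 0.6 = -0.001.

```bash
echo '{"jaw": [0, 0], "sx": [0, 0], "sy": [0, 0], "sz": [-0.001, -0.001], "wx": [0, 0], "wy": [0, 0], "wz": [0, 0]}' > rows.txt && python3 -m handwheel rows.txt 20; echo '{"jaw": [0.55, 0.6, 0.75, 0.75, 0.75, 0.75, 0.75, 0.75, 0.75, 0.75, 0.75], "sx": [0, 0, 0, 0, 0, 0, 0, 0, 0, 0, 0], "sy": [0, 0, 0, 0, 0, 0, 0, 0, 0, 0, 0], "sz": [-0.001, -0.001, -0.001, -0.001, -0.0167, -0.0667, -0.1667, -0.2667, -0.3333, -0.3333, -0.3333], "wx": [0, 0, 0, 0, 0, 0, 0, 0, 0, 0, 0], "wy": [0, 0, 0, 0, 0, 0, 0, 0, 0, 0, 0], "wz": [0, 0, 0, 0, 0, 0, 0, 0, 0, 0, 0]}' > rows.txt && python3 -m handwheel rows.txt
python3 - <<'E'
from h import *
d=np.load('p0.npz')
c=cap('scene'); w=cap('wrist'); save('s5',c['color'][300:460,270:460].repeat(3,0).repeat(3,1)); save('w5',w['color'])
for n,PP in (('s0',d['s']),('s',c['P']),('w',w['P'])):
  P=PP.reshape(-1,3);P=P[np.isfinite(P).all(1)]
  for k,x in (('E',(.4873,.1562)),('a',(.565,.1975)),('b',(.529,.0785)),('c',(.6065,.12))):
    m=(np.hypot(P[:,0]-x[0],P[:,1]-x[1])<.035)&(P[:,2]>.025)&(P[:,2]<.04); q=P[m]
    if len(q)>100: 
      f=np.linalg.lstsq(np.c_[q[:,:2]-q[:,:2].mean(0),np.ones(len(q))],q[:,2],rcond=None)[0]
      print(n,k,cv2.minEnclosingCircle((q[:,:2]*1000).astype(np.float32)),len(q),f.round(4))
E
```

```text
clock: 16.58
tcp_pos: [0.4871, 0.1559, 0.0157]
ee_rot: [3.141, 0.0, 1.276]
wrist_force: [-0.3, -0.4, 1.2]
width: 0.492
grasp_force: 41.7
clock: 17.95
tcp_pos: [0.4867, 0.156, 0.2154]
ee_rot: [-3.141, 0.001, 1.276]
wrist_force: [-0.4, -0.5, 0.4]
width: 0.749
grasp_force: 0.0
s0 a ((565.21044921875, 198.7610321044922), 22.616783142089844) 393 [ 0.0093 -0.0243  0.0309]
s0 b ((528.8694458007812, 79.79443359375), 22.346981048583984) 341 [-0.0243 -0.0169  0.0307]
s0 c ((606.8260498046875, 120.74343872070312), 22.28892707824707) 383 [-0.0124 -0.0201  0.0306]
s E ((486.5959167480469, 156.88739013671875), 22.55768585205078) 336 [-0.0299 -0.0054  0.0309]
s a ((565.572265625, 198.50816345214844), 22.140134811401367) 403 [-0.0414 -0.0011  0.0306]
s b ((529.3088989257812, 80.00065612792969), 22.376365661621094) 339 [-0.008  -0.0082  0.0307]
s c ((606.2108764648438, 121.21208953857422), 22.554594039916992) 380 [-0.0006 -0.0107  0.0306]
w E ((486.0256042480469, 156.24908447265625), 21.879467010498047) 1458 [-0.0053 -0.0147  0.0308]
w a ((564.8797607421875, 197.52040100097656), 21.913162231445312) 1700 [ 0.0185 -0.0041  0.0309]
w b ((528.792724609375, 78.635986328125), 22.185712814331055) 1304 [ 0.0062 -0.0363  0.0306]
w c ((606.31689453125, 119.94880676269531), 22.092248916625977) 1506 [ 0.022  -0.0207  0.0308]
```

View pics/s5.png

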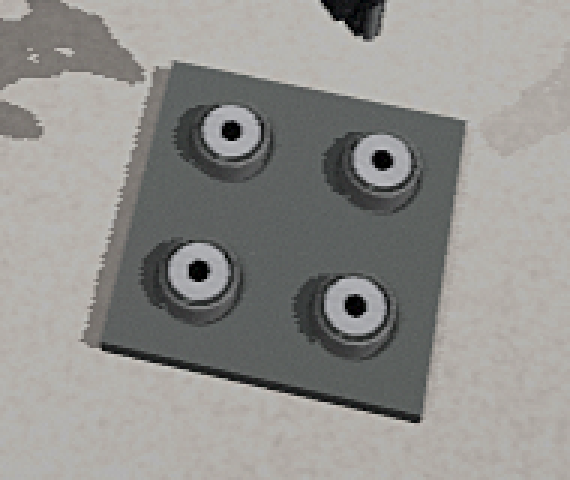

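The picture shows four hubs standing in the tray. The placed one is at (381,160), flat and at the same height as the others (0.031 m), and the others have not moved. I hand in the job.

```bash
python3 -c "
from plant import ctrl
print(ctrl.close_job())"
```

```text
the job is handed in; nothing more can be done
None
```

The rod was pushed up to its stop (20 N at the wrist), and the hub now sits flat in the tray's empty pocket with the other three hubs and the ring gauge left alone; the job was handed in at about 18 s, and no verdict was returned.

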